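# Clamp a trial shim on a magnet pole end with its bayonet cap

## Task

Mount the plain round ring shim on the chamfered end of the magnet pole: slide it over the inclined stud so that it lies flat on the sprung seat and let it go. Then fit the locking cap over the stud with its slot on the cross pin, press it down against the spring, turn it clockwise until the pin drops in behind the ridges, and let go so that the cap holds the shim clamped by itself. Leave the other small pieces lying where they are.

Things in the scene. Friction and masses are not known exactly. Their poses are not given: they have to be found in the camera images.
- pole: Fixed magnet pole: laminated steel block 110 x 90 mm, 120 mm high, copper coil round its foot (174 x 154 mm, top 59 mm high), base plate 230 x 190 x 12 mm. Its robot-side upper edge is cut to a flat chamfer, 90 mm wide, 80 mm along the slope, rising away from the robot at 30 degrees. Origin: centre of the base plate's underside; x: away from the chamfer, z: up.
- stud: Fixed steel stud, 14 mm diameter, square out of the middle of the pole's chamfer, so it leans 30 degrees from vertical towards the pole's -x. Origin: on its axis in the chamfer face. z: along the stud, out of the face; x: along its cross pin. Cylinder up to z = 38 mm, then a cone to 6 mm diameter at z = 46 mm. A brass sprung seat surrounds it (joint seat).
- cross_pin (a point): Centre of the steel cross pin through the stud, at z = 25.5 mm of the stud. The pin is 5 mm thick and 26 mm long. Seen along the stud from its tip, it is turned 35 degrees anticlockwise from the line straight up the chamfer's slope.
- seat (a joint): Sprung seat on the stud: brass flange 54 mm diameter with a pilot boss 29 mm diameter, 4 mm high, that centres the shim. Value: how far it is pressed down along the stud, m; 0 at rest (flange top 14 mm above the chamfer face), 0.010 at its hard stop. The spring takes 3.5 N to start, 13.5 N at the hard stop. About 0.005 with shim and locked cap on it.
- ring_shim: The shim to mount: plain flat steel ring, 60 mm outside, 33 mm hole, 6 mm thick, 70 to 115 g, lying on the table. Origin: centre of its underside, z its axis. It passes over the cross pin at any turn.
- cap: Locking cap, bare steel, 110 to 175 g, standing open side up on the table: a cup 52 mm across, 30 mm high, with two outside flats 44 mm apart, 28 mm long, over the full height. Floor 8 mm thick with a keyhole: a hole 18 mm diameter and through it a slot 10 mm wide, 31 mm long. Origin: centre of the underside. z: its axis; x: along the slot; y: square to the flats. The same after a half turn.
- cap_floor (a point): Centre of the cap floor's upper side (z = 8 mm of the cap). Put over the shim with its slot (x) on the cross pin (x of stud), the cap's underside rests 20 mm above the chamfer face, pin still in the slot. Pressed 7 to 10 mm further it can turn, clockwise from above only: after 70 degrees the pin is past 2 mm ridges, just before end stops. Let go, it lifts to about 15 mm.
- fork_shim: Bystander: U-shaped steel shim, 68 x 57 x 6 mm. Origin: centre of its underside.
- plate_shim: Bystander: rectangular steel shim with two small holes, 75 x 45 x 6 mm. Origin: centre of its underside.
- spacer: Bystander: violet anodised tube spacer, 38 mm in diameter, 32 mm high. Origin: centre of its underside.
- bead_block: Bystander: white ceramic bead block, 44 x 32 x 27 mm. Origin: centre of its underside.
- cone: Bystander: dull brass alignment cone, base 42 mm in diameter, 54 mm high. Origin: centre of its underside.
- driver: Bystander: screwdriver, 170 mm long, lying on the table. Origin: on the table under its middle.
Things that resemble listed ones, but are neither listed nor needed, are in the scene too. Leave any pink look-alike of the cap alone.

How it is judged:
On the way, in this order (a step that is already met when the one before it is completed fails the run):
1. the ring shim lies flat on the sprung seat, over the stud, let go (x of ring_shim in the frame of stud between -0.004 and 0.004 m and y of ring_shim in the frame of stud between -0.004 and 0.004 m and angle between the z axis of ring_shim and the z axis of stud, either way round below 0.08 rad and z of ring_shim in the frame of stud between 0.011 and 0.0155 m and contact force between ring_shim and the fingers below 0.1 N), for 0.2 s.
2. the cap is over the stud with its slot on the cross pin and pressed down against the spring (x of cap in the frame of stud between -0.0045 and 0.0045 m and y of cap in the frame of stud between -0.0045 and 0.0045 m and angle between the z axis of cap and the z axis of stud, either way round below 0.1 rad and value of joint seat above 0.0045 m and angle between the x axis of cap and the x axis of stud, either way round below 0.35 rad), for 0.05 s.
At the end, for the whole second after the job is handed in: Shim flat on the seat (4 mm from the stud axis at most, 0.08 rad); cap over it (4.5 mm, 0.1 rad), underside 13 to 16.8 mm above the face, turned 1.0 to 1.45 rad from the cross pin; seat held 3.5 to 6.5 mm down; shim and cap at rest, let go (x of ring_shim in the frame of stud between -0.004 and 0.004 m and y of ring_shim in the frame of stud between -0.004 and 0.004 m and angle between the z axis of ring_shim and the z axis of stud, either way round below 0.08 rad and x of cap in the frame of stud between -0.0045 and 0.0045 m and y of cap in the frame of stud between -0.0045 and 0.0045 m and angle between the z axis of cap and the z axis of stud, either way round below 0.1 rad and z of ring_shim in the frame of stud below 0.0115 m and z of cap in the frame of stud between 0.013 and 0.0168 m and angle between the x axis of cap and the x axis of stud, either way round between 1 and 1.45 rad and value of joint seat between 0.0035 and 0.0065 m and linear speed of each of cap, ring_shim below 0.01 m/s); the robot touches nothing.
It fails at once if a bystander is shifted by more than 20 mm (distance of any of fork_shim, plate_shim, spacer, bead_block, cone, driver from where it was at the start of the episode above 0.02 m).
It also fails if it takes over 64 s, if anything falls off the work surface, if the arm or the gripper's body presses on something with over 40 N, if the wrist force passes 120 N, or if a joint passes its speed limit or range.

## Robot

A 6-joint arm with a two-finger parallel gripper is mounted at the origin on the work surface. World frame = base frame: x ahead of the robot, y to its left, z up, the work surface at z = 0. Lengths are in m, angles in rad, forces in N, time in s.
With the tool pointing down it reaches from about 0.25 to 0.775 m from the base axis. Payload 4 kg.
Tool frame: the origin (TCP) lies midway between the tips of the shut fingers; the grasp point (between the pads) lies 19 mm behind it; z points along the fingers, y is the line along which they close (so a half turn about z gives the same grasp; the last joint's range is limited). The gripper opens to 94 mm and grips with 3 to 60 N. Pads are 16 mm wide; open, the fingers measure 119 mm over their backs; the gripper's body (75 mm by 177 mm) begins 78 mm behind the grasp point.
Start: joints at [1.031, 0.087, 1.371, -0, 1.684, -0.103], TCP at [0.233, 0.498, 0.206] pointing down, gripper open.
Joint ranges: [-3.1, 3.1], [-0.76, 2.03], [0.27, 2.55], [-1.08, 4.22], [0.17, 2.65], [-2.57, 2.57]. Speed limits (rad/s): [2.79, 2.79, 3.14, 3.14, 3.14, 3.14].

## Interface

Orientations are given as [roll, pitch, yaw] about the fixed x, y, z axes, in that order (R = Rz(yaw) Ry(pitch) Rx(roll)).
In Python, from bench import get_obs, snapshot, close_job gives the robot as it stands. The module is installed in compiled form; this text tells all that it offers.
- The arm moves only by the tool drive_tool, never from a script. Its argument "commands" is a list of rows, each a list of 6 numbers: the shift along the tool's x, y, z in units of 0.04 m (1.0 is 0.04 m), then the turn, a rotation vector about the tool's x, y, z in units of 0.1 rad (1.0 is 0.1 rad). In form: [[dx, dy, dz, wx, wy, wz], ...]. A call has 1 to 20 rows; each row shifts and turns the commanded pose from where the row before left it, along the tool's axes as they then stand; what a row does not reach is not made up. A row lasts 1/8 s, in which the tool goes at most 62.5 mm and 10.7 degrees, less where a joint would pass 70% of its speed; a pose out of reach is approached as far as the arm can. A call with a number of a shift or a turn outside -1 to 1 is refused whole. A call with a gripper value outside its range is refused whole. "gripper" is the closure, from 0 (fully open) to 1 (shut), set as the call begins (left out, the last holds). The fingers move at their own pace and stop on an object; the grip force is fixed at half the most. Time passes only in rows, so rows that do not move let the fingers close. It gives the time, the measured TCP pose, the force, the opening and the grip force at its end, in the units of the state.
- get_obs(): the state, without advancing time (a new reading comes with each control period).
- snapshot(name): name is "side" or "top"; returns a dict with "image" (400x640x3 uint8, blue, green, red), "range_z" (400x640 float32, m along the optical axis (not along the pixel's ray), 0 where there is no reading), "fx", "fy", "cx", "cy" (pixels), "rvec" (rotation vector, rad) and "tvec" (3), from world to camera coordinates, as OpenCV has them. Camera axes: x right, y down, z forward; pixel columns grow to the right and rows downward; lengths in m; the calibration is good to about 2 mm. A picture is of the moment at which its call begins.
- close_job(): hands the job in; it is judged then, once.
The state is a dict: "time": time; "joint_positions": joint angles; "qvel": joint speeds; "joint_torque": joint torques, N m; "tool_pos": TCP position; "ee_rot": TCP orientation; "wrist_force": force on the tool from outside, world axes, zero at the start; "wrist_torque": the same for the moment, N m; "width": finger opening in m; "finger_force": force on a finger pad.
Only numpy, scipy, OpenCV 4.12 (cv2) and the standard library are available. Lean on these libraries where they do the work, as an engineer would, in place of code of your own. Each camera call takes 0.05 s, during which the arm holds its last target. There are 200 camera calls.

## Working session

There is one attempt and no reset: what is moved stays moved. The work goes in short steps, Python scripts to look and compute and a tool call to move; the robot and the scene stay as the last step left them, time stands still between calls to the robot, and variables do not carry over. Pictures are saved under pics/ and viewed, at most 10 in all, crops included, and the job is handed in when it is done.

Besides the shell and the picture viewer there is one more tool, called after "Request:" by a JSON object that holds its "name" and its "arguments". drive_tool: Moves the arm, as the interface text tells. Its arguments: {"type":"object","properties":{"commands":{"type":"array"},"gripper":{"type":"number"}},"required":["commands"]}

```bash
mkdir -p pics
python3 - <<'E'
from bench import *
import cv2,numpy as np
for n in("top","side"):
    s=snapshot(n);cv2.imwrite(f"pics/{n}0.png",s["image"]);np.savez(f"{n}0.npz",**s)
    R=cv2.Rodrigues(s["rvec"])[0];print(n,s["fx"],s["cx"],s["cy"],-R.T@np.ravel(s["tvec"]),R[2])
print(get_obs())
E
```

```text
top 453.5646711238891 324.45813066151663 200.7984357458669 [0.29181979 0.03818391 1.17303933] [ 0.21125616  0.00928356 -0.97738664]
side 437.744563484645 316.9654123161525 198.8691645514629 [ 0.05751374 -0.86026612  0.77285112] [ 0.37685239  0.750659   -0.5426724 ]
{'time': 0.1, 'joint_positions': array([ 1.03090611e+00,  8.78674426e-02,  1.37207151e+00, -9.50025640e-06,
        1.68361689e+00, -1.03098253e-01]), 'qvel': array([ 0.00049441, -0.00102975, -0.00644929,  0.00030348, -0.00075057,
       -0.0002246 ]), 'joint_torque': array([ 2.40038346e-03, -3.41253555e+01, -3.03301728e+01,  7.20223272e-02,
        3.04706942e-02, -9.04467106e-05]), 'tool_pos': array([0.23242134, 0.49793538, 0.20444473]), 'ee_rot': array([-3.13963892e+00, -1.92650588e-04,  2.70479944e+00]), 'wrist_force': array([0.10096665, 0.09826145, 0.11147979]), 'wrist_torque': array([-0.04994076, -0.04165599,  0.0112131 ]), 'finger_force': 0.0, 'width': 0.09391033930825098}
```

View pics/top0.png

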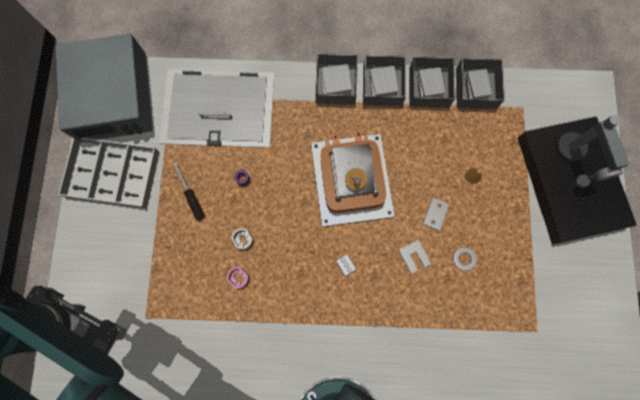

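View pics/side0.png

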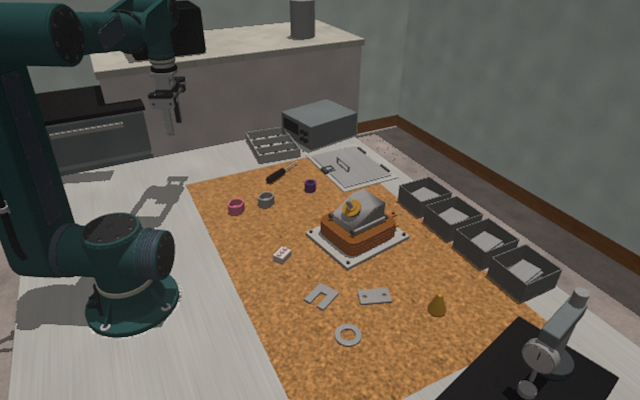

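```bash
cat > h.py <<'E'
import cv2,numpy as np
from scipy.spatial.transform import Rotation as Ro
def cam(s):
    R=cv2.Rodrigues(np.array(s["rvec"],float))[0];t=np.ravel(s["tvec"]);return R,t
def ray(s,uv,z):
    R,t=cam(s);uv=np.atleast_2d(uv).astype(float);C=-R.T@t
    d=np.c_[(uv[:,0]-s["cx"])/s["fx"],(uv[:,1]-s["cy"])/s["fy"],np.ones(len(uv))]@R
    return C+d*((z-C[2])/d[:,2])[:,None]
def cloud(s):
    R,t=cam(s);Z=s["range_z"];v,u=np.mgrid[:Z.shape[0],:Z.shape[1]]
    P=np.stack([(u-s["cx"])/s["fx"]*Z,(v-s["cy"])/s["fy"]*Z,Z],-1)
    return (P-t)@R
def proj(s,P):
    R,t=cam(s);c=np.atleast_2d(P)@R.T+t
    return np.c_[s["cx"]+s["fx"]*c[:,0]/c[:,2],s["cy"]+s["fy"]*c[:,1]/c[:,2]]
E
python3 - <<'E'
from h import *
s=dict(np.load("top0.npz"));g=dict(np.load("side0.npz"))
def c(im,u,v,w,h,W,H):return cv2.resize(im[v:v+h,u:u+w],(W,H),interpolation=cv2.INTER_CUBIC)
a=c(s["image"],303,126,100,100,400,400)
b=c(g["image"],300,180,110,110,400,400)
d=c(s["image"],217,214,50,50,200,200);e=c(s["image"],440,234,50,50,200,200)
f=c(g["image"],250,180,50,50,200,200);k=c(g["image"],323,310,50,50,200,200)
cv2.imwrite("pics/m1.png",np.vstack([np.hstack([a,b]),np.hstack([d,e,f,k])]))
P=cloud(s);Q=cloud(g)
print("table z",np.median(P[200:300,200:230,2]),np.median(Q[300:330,300:320,2]))
for n,(u,v) in dict(ring=(465,259),cap=(242,239),pole=(353,178),pink=(237,278),spacer=(242,178),fork=(415,256),plate=(436,214),cone=(473,175),bead=(346,265),drv=(190,195)).items():print(n,ray(s,(u,v),0.0)[0].round(3),P[v,u].round(3))
# ring / cap centres by cloud height
for n,(u,v),lo in(("ring",(465,259),.003),("cap",(242,239),.02)):
    for S,X in(("top",P),("side",Q)):
        c0=ray(s,(u,v),0)[0]
        m=(abs(X[...,0]-c0[0])<.05)&(abs(X[...,1]-c0[1])<.05)&(X[...,2]>lo)&(X[...,2]<.05)
        q=X[m][:,:2].astype(np.float32);(cx,cy),r=cv2.minEnclosingCircle(q);print(n,S,len(q),cx,cy,r,np.median(X[m][:,2]))
# chamfer plane / top
c0=ray(s,(353,178),0.1)[0]
for S,X in(("top",P),("side",Q)):
    m=(abs(X[...,0]-c0[0])<.1)&(abs(X[...,1]-c0[1])<.1)&(X[...,2]>.11)&(X[...,2]<.125)
    print(S,"top",m.sum(),np.median(X[m],0),cv2.minAreaRect(X[m][:,:2].astype(np.float32)))
    for lo,hi in((.008,.02),(.05,.064)):
        m=(abs(X[...,0]-c0[0])<.15)&(abs(X[...,1]-c0[1])<.15)&(X[...,2]>lo)&(X[...,2]<hi)
        print(lo,m.sum(),cv2.minAreaRect(X[m][:,:2].astype(np.float32)))
E
```

```text
table z 0.0016710583930717594 0.002284863444315206
ring [ 0.404 -0.317  0.   ] [ 0.405 -0.318 -0.002]
cap [0.437 0.26  0.   ] [0.436 0.259 0.004]
pole [ 0.61  -0.025  0.   ] [ 0.578 -0.018  0.12 ]
pink [0.336 0.266 0.   ] [0.336 0.265 0.003]
spacer [0.6   0.272 0.   ] [0.6   0.272 0.002]
fork [ 0.408 -0.189  0.   ] [ 0.408 -0.189  0.   ]
plate [ 0.52  -0.245  0.   ] [ 0.517 -0.242  0.012]
cone [ 0.629 -0.346  0.   ] [ 0.62  -0.335  0.033]
bead [ 0.379 -0.012  0.   ] [ 0.377 -0.011  0.026]
drv [0.549 0.407 0.   ] [0.543 0.398 0.027]
ring top 628 0.4047491252422333 -0.3179410696029663 0.06822939962148666 0.004924655366058546
ring side 665 0.4030863046646118 -0.31657275557518005 0.06706714630126953 0.0052391790392138935
cap top 132 0.4362654685974121 0.2560248374938965 0.026912584900856018 0.03044496034513346
cap side 130 0.4350384473800659 0.2551453411579132 0.028833365067839622 0.028979008385723815
top top 1100 [ 0.62197588 -0.01771414  0.11996203] ((0.6117409467697144, -0.01933116838335991), (0.10100817680358887, 0.09064686298370361), 9.130393028259277)
0.008 1885 ((0.5821053981781006, -0.024868354201316833), (0.2991657555103302, 0.27977752685546875), 0.69089275598526)
0.05 1969 ((0.6192882061004639, -0.018190033733844757), (0.20273855328559875, 0.15406198799610138), 9.465431213378906)
side top 608 [ 0.61976746 -0.03028259  0.12054609] ((0.6113663911819458, -0.020080648362636566), (0.09944138675928116, 0.09629489481449127), 10.91653060913086)
0.008 1159 ((0.5619632005691528, -0.031097203493118286), (0.3130035996437073, 0.20458778738975525), 13.330907821655273)
0.05 1041 ((0.6166499853134155, -0.01926785707473755), (0.20162610709667206, 0.15925318002700806), 9.024080276489258)
```

View pics/m1.png

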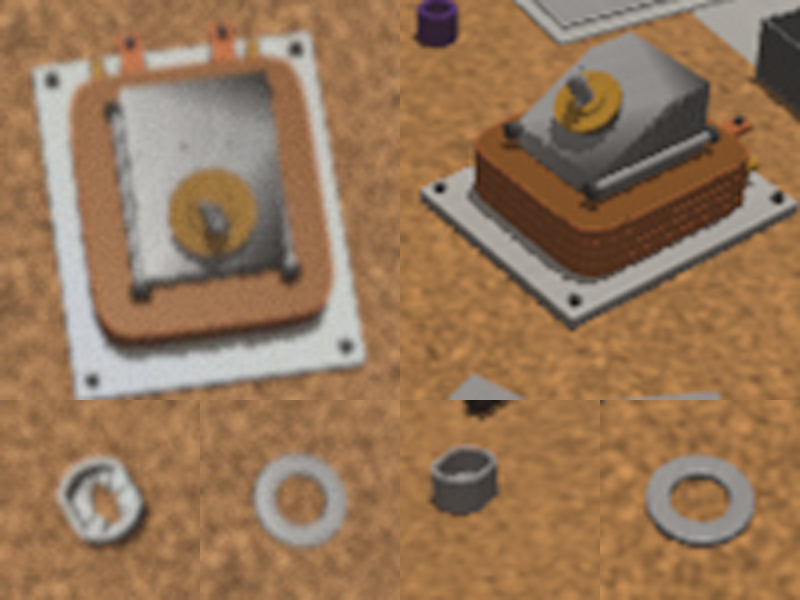

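The top view shows the pole at (353,178) with the stud and brass seat near (356,180), the ring at (465,259), the steel cap at (242,239) and its pink look-alike at (237,278). Next I'll measure the stud frame and the cap's turn.

Run:
```python
from h import *
s=dict(np.load("top0.npz"));g=dict(np.load("side0.npz"))
# base plate corners -> yaw, centre
cor=np.array([(35,70),(305,35),(362,358),(80,400)])/4+[303,126]
hs=cv2.cvtColor(s["image"],cv2.COLOR_BGR2HSV)
m=((hs[...,1]<60)&(hs[...,2]>140)).astype(np.uint8);mm=np.zeros_like(m);mm[120:235,300:405]=m[120:235,300:405]
W=ray(s,np.argwhere(mm)[:,::-1],.012).astype(np.float32)
n,l,st,ct=cv2.connectedComponentsWithStats(mm);i=1+st[1:,4].argmax()
W=ray(s,np.argwhere(l==i)[:,::-1],.012).astype(np.float32);print("plate",cv2.minAreaRect(W))
C=ray(s,cor,.012);print("corners",C.round(3)[:,:2],C.mean(0))
# yellow flange
cen=[]
for S,roi in((s,(340,400-235,380,200)),(g,(335,190,375,225))):
    h=cv2.cvtColor(S["image"],cv2.COLOR_BGR2HSV);u0,v0,u1,v1=roi
    y=cv2.inRange(h,(18,130,60),(32,255,255));k=np.zeros_like(y);k[v0:v1,u0:u1]=y[v0:v1,u0:u1]
    c=max(cv2.findContours(k,cv2.RETR_EXTERNAL,cv2.CHAIN_APPROX_NONE)[0],key=len);hu=cv2.convexHull(c)
    e=cv2.fitEllipse(hu);print(e);cen.append(e[0])
def tri(a,b):
    M=[]
    for S,(u,v) in((s,a),(g,b)):
        R,t=cam(S);Kt=np.array([[S["fx"],0,S["cx"]],[0,S["fy"],S["cy"]],[0,0,1]])@np.c_[R,t];M.append(Kt)
    X=cv2.triangulatePoints(M[0],M[1],np.array(a,float),np.array(b,float));return (X[:3]/X[3]).ravel()
f=tri(*cen);print("flange",f,proj(s,f),proj(g,f))
# cap outline
for S in(s,g):
    X=cloud(S);q=X[(abs(X[...,0]-.436)<.04)&(abs(X[...,1]-.2556)<.04)&(X[...,2]>.015)&(X[...,2]<.04)][:,:2]-[.436,.2556]
    a=np.deg2rad(np.arange(0,180,5));w=q@np.array([np.cos(a),np.sin(a)]);print(dict(zip(range(0,180,5),((w.max(0)-w.min(0))*1e3).round(1))))
# keyhole brown pixels
b=[]
for v in range(230,250):
    for u in range(232,254):
        if hs[v,u,1]>90:
            p=ray(s,(u,v),.004)[0];
            if np.hypot(*(p[:2]-[.4362,.2556]))<.0175:b.append(p[:2])
b=np.array(b);print(len(b),b.mean(0));ev,V=np.linalg.eigh(np.cov(b.T));print(ev*1e6,np.rad2deg(np.arctan2(V[1,1],V[0,1])))
big=cv2.resize(s["image"][226:252,229:255],(520,520),interpolation=cv2.INTER_NEAREST);cv2.imwrite("pics/cap.png",big)
```

```text
Traceback (most recent call last):
cv2.error: OpenCV(4.12.0) /io/opencv/modules/imgproc/src/convhull.cpp:143: error: (-215:Assertion failed) total >= 0 && (depth == CV_32F || depth == CV_32S) in function 'convexHull'
```

```bash
cat > m.py <<'E'
from h import *
s=dict(np.load("top0.npz"));g=dict(np.load("side0.npz"))
# base plate corners -> yaw, centre
cor=np.array([(35,70),(305,35),(362,358),(80,400)])/4+[303,126]
hs=cv2.cvtColor(s["image"],cv2.COLOR_BGR2HSV)
m=((hs[...,1]<60)&(hs[...,2]>140)).astype(np.uint8);mm=np.zeros_like(m);mm[120:235,300:405]=m[120:235,300:405]
n,l,st,ct=cv2.connectedComponentsWithStats(mm);i=1+st[1:,4].argmax()
W=np.ascontiguousarray(ray(s,np.argwhere(l==i)[:,::-1],.012)[:,:2].astype(np.float32));print("plate",cv2.minAreaRect(W))
C=ray(s,cor,.012);print("corners",C.round(3)[:,:2],C.mean(0))
# yellow flange
cen=[]
for S,roi in((s,(340,165,380,200)),(g,(335,190,375,225))):
    h=cv2.cvtColor(S["image"],cv2.COLOR_BGR2HSV);u0,v0,u1,v1=roi
    y=cv2.inRange(h,(18,130,60),(32,255,255));k=np.zeros_like(y);k[v0:v1,u0:u1]=y[v0:v1,u0:u1]
    c=max(cv2.findContours(k,cv2.RETR_EXTERNAL,cv2.CHAIN_APPROX_NONE)[0],key=len);hu=cv2.convexHull(c)
    e=cv2.fitEllipse(hu);print(e);cen.append(e[0])
def tri(a,b):
    M=[]
    for S in(s,g):
        R,t=cam(S);M.append(np.array([[S["fx"],0,S["cx"]],[0,S["fy"],S["cy"]],[0,0,1]])@np.c_[R,t])
    X=cv2.triangulatePoints(M[0],M[1],np.array(a,float),np.array(b,float));return (X[:3]/X[3]).ravel()
f=tri(*cen);print("flange",f,proj(s,f),proj(g,f))
# cap outline
for S in(s,g):
    X=cloud(S);q=X[(abs(X[...,0]-.436)<.04)&(abs(X[...,1]-.2556)<.04)&(X[...,2]>.015)&(X[...,2]<.04)][:,:2]-[.436,.2556]
    a=np.deg2rad(np.arange(0,180,10));w=q@np.array([np.cos(a),np.sin(a)]);print(dict(zip(range(0,180,10),((w.max(0)-w.min(0))*1e3).round(1))))
# keyhole brown pixels
b=[]
for v in range(230,250):
    for u in range(232,254):
        if hs[v,u,1]>90:
            p=ray(s,(u,v),.004)[0]
            if np.hypot(*(p[:2]-[.4362,.2556]))<.0175:b.append(p[:2])
b=np.array(b);print(len(b),b.mean(0));ev,V=np.linalg.eigh(np.cov(b.T));print(ev*1e6,np.rad2deg(np.arctan2(V[1,1],V[0,1])))
big=cv2.resize(s["image"][226:252,229:255],(520,520),interpolation=cv2.INTER_NEAREST);cv2.imwrite("pics/cap.png",big)
E
python3 m.py
```

```text
plate ((0.6047462224960327, -0.02011195570230484), (0.23056712746620178, 0.19183623790740967), 9.691797256469727)
corners [[ 0.699  0.089]
 [ 0.73  -0.093]
 [ 0.51  -0.132]
 [ 0.476  0.051]] [ 0.60385853 -0.02115198  0.012     ]
((362.41363525390625, 179.0742950439453), (5.178075790405273, 12.803949356079102), 1.1125259399414062)
((351.38653564453125, 207.89683532714844), (15.027961730957031, 18.52776527404785), 53.278480529785156)
flange [ 0.57359977 -0.04024187  0.12180309] [[362.13063607 179.76095224]] [[352.07869479 207.69866427]]
{0: np.float64(52.0), 10: np.float64(51.7), 20: np.float64(51.7), 30: np.float64(51.9), 40: np.float64(51.1), 50: np.float64(51.5), 60: np.float64(52.9), 70: np.float64(53.3), 80: np.float64(53.3), 90: np.float64(51.7), 100: np.float64(49.4), 110: np.float64(47.9), 120: np.float64(45.2), 130: np.float64(45.7), 140: np.float64(47.9), 150: np.float64(50.0), 160: np.float64(51.5), 170: np.float64(52.4)}
{0: np.float64(52.4), 10: np.float64(53.0), 20: np.float64(53.5), 30: np.float64(54.3), 40: np.float64(56.1), 50: np.float64(57.7), 60: np.float64(58.9), 70: np.float64(59.5), 80: np.float64(59.5), 90: np.float64(57.7), 100: np.float64(54.6), 110: np.float64(51.4), 120: np.float64(47.9), 130: np.float64(46.7), 140: np.float64(48.9), 150: np.float64(50.5), 160: np.float64(50.9), 170: np.float64(51.7)}
38 [0.43488266 0.25673245]
[10.17655629 46.56545631] -146.99122601808196
```

View pics/cap.png

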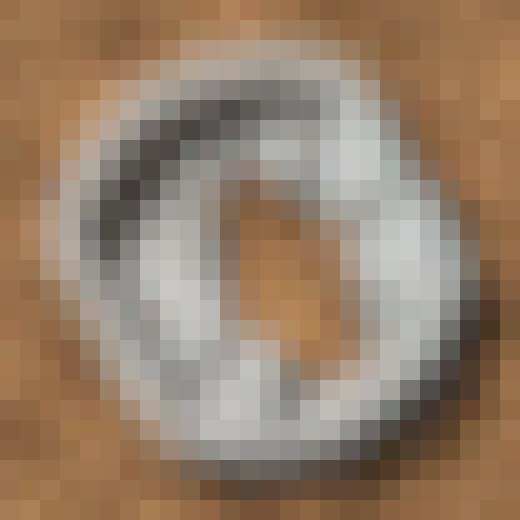

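```bash
cat >> h.py <<'E'
YAW=np.deg2rad(9.5);PC=np.array([.6047,-.0201,0])
def setpole():
    R=Ro.from_euler('z',YAW).as_matrix();Rs=R@Ro.from_euler('y',-30,degrees=True).as_matrix()  # x upslope,z stud
    o=PC+R@np.array([-.0204,0,.1]);return Rs,o
def to_tool(obs,p=None,R=None):
    C=Ro.from_euler('xyz',obs["ee_rot"])
    d=C.inv().apply(p-obs["tool_pos"])/.04 if p is not None else None
    w=(C.inv()*Ro.from_matrix(R)).as_rotvec()/.1 if R is not None else None
    return d,w
def hullc(S,roi,lo,hi):
    h=cv2.cvtColor(S["image"],cv2.COLOR_BGR2HSV);u0,v0,u1,v1=roi
    y=cv2.inRange(h,lo,hi);k=np.zeros_like(y);k[v0:v1,u0:u1]=y[v0:v1,u0:u1]
    return cv2.convexHull(np.argwhere(k)[:,::-1].astype(np.int32)),k
E
python3 - <<'E'
from h import *
from bench import get_obs
s=dict(np.load("top0.npz"));g=dict(np.load("side0.npz"))
Rs,o=setpole();f=o+Rs[:,2]*.014;t=o+Rs[:,2]*.046
for S,n,roi in((s,"top",(343,165,372,195)),(g,"side",(337,195,372,220))):
    hu,k=hullc(S,roi,(14,90,40),(34,255,255));print(n,"flange pred",proj(S,f),"tip",proj(S,t),"meas",cv2.fitEllipse(hu),k.astype(bool).sum())
    a=np.linspace(0,2*np.pi,40);c=f+.027*(np.outer(np.cos(a),Rs[:,0])+np.outer(np.sin(a),Rs[:,1]));e=proj(S,c);print("pred ext",e.min(0),e.max(0),"meas ext",hu.min(0),hu.max(0))
ob=get_obs();print(f,t)
yaw=np.deg2rad(99.5);R=Ro.from_euler('xyz',[np.pi,0,yaw]).as_matrix()
print(to_tool(ob,np.array([.404,-.317,.206]),R))
E
```

```text
top flange pred [[355.38131758 178.94855822]] tip [[357.13263256 182.42617829]] meas ((358.5174560546875, 181.59466552734375), (21.816192626953125, 30.329090118408203), 136.11488342285156) 326
pred ext [344.26858619 168.06407381] [366.45411579 189.66303223] meas ext [[345 168]] [[368 194]]
side flange pred [[350.2822045  207.39839247]] tip [[346.06128042 200.7112986 ]] meas ((347.5012512207031, 204.5860137939453), (19.97164535522461, 27.450641632080078), 123.39383697509766) 305
pred ext [340.95444702 199.1838613 ] [359.75221531 215.82639957] meas ext [[337 195]] [[360 216]]
[ 0.57767577 -0.0246223   0.11212436] [ 0.5618952  -0.02726307  0.13983717]
(array([-1.25054069e+01, -1.66460371e+01, -8.76895114e-03]), array([-1.89193491e-02,  7.68437782e-03,  9.68196703e+00]))
```

Request:
{"name": "drive_tool", "arguments": {"commands": [[-0.735, -0.979, 0, 0, 0, 0], [-0.735, -0.979, 0, 0, 0, 0], [-0.735, -0.979, 0, 0, 0, 0], [-0.735, -0.979, 0, 0, 0, 0], [-0.735, -0.979, 0, 0, 0, 0], [-0.735, -0.979, 0, 0, 0, 0], [-0.735, -0.979, 0, 0, 0, 0], [-0.735, -0.979, 0, 0, 0, 0], [-0.735, -0.979, 0, 0, 0, 0], [-0.735, -0.979, 0, 0, 0, 0], [-0.735, -0.979, 0, 0, 0, 0], [-0.735, -0.979, 0, 0, 0, 0], [-0.735, -0.979, 0, 0, 0, 0], [-0.735, -0.979, 0, 0, 0, 0], [-0.735, -0.979, 0, 0, 0, 0], [-0.735, -0.979, 0, 0, 0, 0], [-0.735, -0.979, 0, 0, 0, 0]], "gripper": 0}}

```text
time: 2.22
tool_pos: [0.4038, -0.3177, 0.2048]
ee_rot: [3.141, -0.001, 2.704]
wrist_force: [1.0, -0.1, -0.0]
width: 0.0939
finger_force: 0.0
```

Request:
{"name": "drive_tool", "arguments": {"commands": [[0, 0, 0, 0, 0, 0.968], [0, 0, 0, 0, 0, 0.968], [0, 0, 0, 0, 0, 0.968], [0, 0, 0, 0, 0, 0.968], [0, 0, 0, 0, 0, 0.968], [0, 0, 0, 0, 0, 0.968], [0, 0, 0, 0, 0, 0.968], [0, 0, 0, 0, 0, 0.968], [0, 0, 0, 0, 0, 0.968], [0, 0, 0, 0, 0, 0.968], [0, 0, 0, 0, 0, 0]]}}

```text
time: 3.6
tool_pos: [0.4037, -0.3161, 0.2049]
ee_rot: [-3.141, -0.001, 1.738]
wrist_force: [0.2, 0.2, 1.0]
width: 0.0937
finger_force: 0.0
```

Run:
```python
from h import *
from bench import *
ob=get_obs();print(ob["tool_pos"],ob["ee_rot"],ob["joint_positions"])
print(to_tool(ob,np.array([.404,-.317,.06]),Ro.from_euler('xyz',[np.pi,0,np.deg2rad(99.5)]).as_matrix()))
# refine ring centre from colour in first images
s=dict(np.load("top0.npz"));g=dict(np.load("side0.npz"))
for S in(s,g):
    c=proj(S,[.404,-.317,.006])[0];u,v=c.astype(int);h=cv2.cvtColor(S["image"],cv2.COLOR_BGR2HSV)
    k=(h[...,1]<90).astype(np.uint8);q=np.zeros_like(k);q[v-18:v+19,u-18:u+19]=k[v-18:v+19,u-18:u+19]
    n,l,st,ct=cv2.connectedComponentsWithStats(q);i=1+st[1:,4].argmax();W=ray(S,np.argwhere(l==i)[:,::-1],.005)[:,:2].astype(np.float32)
    print(cv2.minEnclosingCircle(np.ascontiguousarray(W)),W.mean(0))
```

```text
[ 0.403733   -0.31606952  0.20489432] [-3.14103457e+00 -9.63646085e-04  1.73795396e+00] [-7.74899336e-01  4.96663722e-03  1.45748622e+00  1.16080341e-04
  1.68024739e+00 -9.42044625e-01]
(array([-0.02753908,  0.00473324,  3.62233099]), array([-0.00558732, -0.00963269,  0.01351626]))
((0.4053129255771637, -0.3146594762802124), 0.030897459015250206) [ 0.40497968 -0.3146147 ]
((0.40592995285987854, -0.31608477234840393), 0.03126997500658035) [ 0.40524113 -0.31633934]
```

Request:
{"name": "drive_tool", "arguments": {"commands": [[0, 0.03, 0.98, 0, 0, 0], [0, 0, 0.98, 0, 0, 0], [0, 0, 0.98, 0, 0, 0], [0, 0, 0.98, 0, 0, 0], [0, 0, 0.7, 0, 0, 0], [0, 0, 0.3, 0, 0, 0], [0, 0, 0, 0, 0, 0]]}}

```text
time: 4.47
tool_pos: [0.4048, -0.3158, 0.0081]
ee_rot: [-3.141, -0.001, 1.737]
wrist_force: [0.1, 0.1, 0.4]
width: 0.0943
finger_force: 0.0
```

Request:
{"name": "drive_tool", "arguments": {"commands": [[0, 0, 0.15, 0, 0, 0], [0, 0, 0, 0, 0, 0]]}}

```text
time: 4.72
tool_pos: [0.4055, -0.3164, 0.0034]
ee_rot: [3.141, 0.001, 1.737]
wrist_force: [0.7, -0.4, 0.9]
width: 0.0937
finger_force: 0.0
```

Request:
{"name": "drive_tool", "arguments": {"commands": [[0, 0, 0, 0, 0, 0], [0, 0, 0, 0, 0, 0], [0, 0, 0, 0, 0, 0], [0, 0, 0, 0, 0, 0], [0, 0, 0, 0, 0, 0], [0, 0, 0, 0, 0, 0]], "gripper": 1}}

```text
time: 5.48
tool_pos: [0.4053, -0.3161, 0.0028]
ee_rot: [3.141, 0.0, 1.737]
wrist_force: [-0.5, -0.5, 0.9]
width: 0.0585
finger_force: 30.0
```

Request:
{"name": "drive_tool", "arguments": {"commands": [[0, 0, -0.4, 0, 0, 0], [0, 0, -0.9, 0, 0, 0], [0, 0, -1, 0, 0, 0], [0, 0, -1, 0, 0, 0], [0, 0, -1, 0, 0, 0], [0, 0, -1, 0, 0, 0], [0, 0, -0.9, 0, 0, 0], [0.817, 0.533, 0, 0, 0, 0], [0.817, 0.533, 0, 0, 0, 0], [0.817, 0.533, 0, 0, 0, 0], [0.817, 0.533, 0, 0, 0, 0], [0.817, 0.533, 0, 0, 0, 0], [0.817, 0.533, 0, 0, 0, 0], [0.817, 0.533, 0, 0, 0, 0], [0.817, 0.533, 0, 0, 0, 0], [0, 0, 0, 0, 0, 0]]}}

```text
time: 7.48
tool_pos: [0.5304, -0.0279, 0.2512]
ee_rot: [3.141, -0.0, 1.741]
wrist_force: [0.3, -0.5, -2.0]
width: 0.0585
finger_force: 30.0
```

Request:
{"name": "drive_tool", "arguments": {"commands": [[0, 0, 0, -0.873, 0, 0], [0, 0, 0, -0.873, 0, 0], [0, 0, 0, -0.873, 0, 0], [0, 0, 0, -0.873, 0, 0], [0, 0, 0, -0.873, 0, 0], [0, 0, 0, -0.873, 0, 0], [0, 0, 0, 0, 0, 0], [0, 0, 0, 0, 0, 0]]}}

```text
time: 8.48
tool_pos: [0.5301, -0.0307, 0.2515]
ee_rot: [2.618, 0.001, 1.736]
wrist_force: [-0.2, -0.5, -1.7]
width: 0.0588
finger_force: 30.0
```

```bash
cat >> h.py <<'E'
def Rtool(deg=90):
    # tool with z into the face, tool x at deg anticlockwise (seen from tip) from upslope
    Rs,o=setpole();a=np.deg2rad(deg);x=Rs@[np.cos(a),np.sin(a),0];z=-Rs[:,2];return np.c_[x,np.cross(z,x),z]
def instud(ob):
    Rs,o=setpole();return Rs.T@(ob["tool_pos"]-o)
E
python3 - <<'E'
from h import *
from bench import *
ob=get_obs();print(ob["tool_pos"],ob["ee_rot"],ob["joint_positions"])
Rs,o=setpole();print(to_tool(ob,o+Rs[:,2]*.078,Rtool()),instud(ob))
E
```

```text
[ 0.53014978 -0.03071965  0.2514922 ] [2.61794574e+00 8.46705564e-04 1.73598967e+00] [-0.32150053 -0.34500269  1.75621799  0.24691378  1.26705736 -0.50528358]
(array([-0.04373786, -0.70554527,  2.01592219]), array([ 0.00047881,  0.01039738, -0.00107438])) [0.02821814 0.00183032 0.15863638]
```

Request:
{"name": "drive_tool", "arguments": {"commands": [[-0.02, -0.35, 0, 0, 0, 0], [-0.02, -0.35, 0, 0, 0, 0], [0, 0, 0.95, 0, 0, 0], [0, 0, 0.95, 0, 0, 0], [0, 0, 0, 0, 0, 0], [0, 0, 0, 0, 0, 0]]}}

```text
time: 9.22
tool_pos: [0.5439, -0.0295, 0.1718]
ee_rot: [2.617, 0.0, 1.737]
wrist_force: [-0.5, 0.2, -0.7]
width: 0.0585
finger_force: 30.0
```

Run:
```python
from h import *
from bench import *
ob=get_obs();print(instud(ob),ob["ee_rot"]);Rs,o=setpole()
ims=[]
for n in("top","side"):
    s=snapshot(n);np.savez(n+"1.npz",**s);im=s["image"]
    C=Ro.from_euler('xyz',ob["ee_rot"]).as_matrix()
    r=ob["tool_pos"]+C[:,2]*.0028
    u,v=proj(s,o+Rs[:,2]*.05)[0].astype(int);k=6;w=33
    big=cv2.resize(im[v-w:v+w,u-w:u+w],None,fx=k,fy=k,interpolation=cv2.INTER_CUBIC)
    def draw(c,rad,col):
        a=np.linspace(0,2*np.pi,60);e=(proj(s,c+rad*(np.outer(np.cos(a),Rs[:,0])+np.outer(np.sin(a),Rs[:,1])))-[u-w,v-w]+.5)*k
        cv2.polylines(big,[e.astype(np.int32)],True,col,1)
    draw(r,.03,(0,0,255));draw(r,.0165,(0,0,255));draw(o+Rs[:,2]*.014,.027,(255,0,0));draw(o+Rs[:,2]*.046,.003,(0,255,0));draw(o+Rs[:,2]*.038,.007,(0,255,0))
    ims.append(big)
cv2.imwrite("pics/fit1.png",np.hstack(ims))
```

```text
[0.00030944 0.00073273 0.08269345] [2.61698017e+00 2.51703657e-04 1.73678009e+00]
```

View pics/fit1.png

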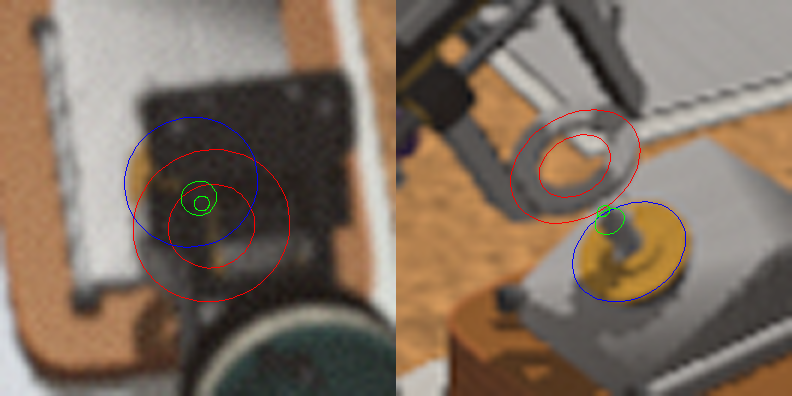

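Run:
```python
from h import *
from bench import *
Rs,o=setpole()
s=dict(np.load("side1.npz"));s0=dict(np.load("side0.npz"));t0=dict(np.load("top0.npz"))
for S,n in((s0,"side0"),(s,"side1"),(t0,"top0")):
    c=proj(S,o+Rs[:,2]*.014)[0];u,v=c.astype(int);h=cv2.cvtColor(S["image"],cv2.COLOR_BGR2HSV)
    print(n,"hsv flange",h[v+4,u+5],h[v-3,u-5],"cork",h[300,300])
    for lo in(120,150,180):
        q=np.zeros(h.shape[:2],np.uint8);q[v-14:v+15,u-14:u+15]=cv2.inRange(h,(18,lo,50),(32,255,255))[v-14:v+15,u-14:u+15]
        k,l,st,ct=cv2.connectedComponentsWithStats(q);i=1+st[1:,4].argmax();hu=cv2.convexHull(np.argwhere(l==i)[:,::-1].astype(np.int32))
        print(lo,st[i],"centre meas",np.round(cv2.fitEllipse(hu),1) if 0 else [round(x,2) for x in cv2.fitEllipse(hu)[0]],"pred",c.round(2))
u,v=proj(s,o+Rs[:,2]*.05)[0].astype(int)
cv2.imwrite("pics/z1.png",cv2.resize(s["image"][v-28:v+28,u-28:u+22],None,fx=10,fy=10,interpolation=cv2.INTER_CUBIC)); print(u-28,v-28)
```

```text
side0 hsv flange [ 19 184 165] [ 18 177 157] cork [ 15 146 155]
120 [343 200  18  17 186] centre meas [351.46, 207.83] pred [350.28 207.4 ]
150 [343 200  18  17 176] centre meas [351.38, 207.84] pred [350.28 207.4 ]
180 [348 201  12  15  91] centre meas [352.25, 207.76] pred [350.28 207.4 ]
side1 hsv flange [ 19 186 184] [ 19 178 176] cork [ 15 144 174]
120 [343 200  18  17 184] centre meas [351.39, 207.81] pred [350.28 207.4 ]
150 [343 200  18  17 175] centre meas [351.35, 207.81] pred [350.28 207.4 ]
180 [347 201  13  15  87] centre meas [352.28, 207.84] pred [350.28 207.4 ]
top0 hsv flange [ 16 111 113] [ 17 146 147] cork [ 15 130 161]
120 [360 174   6  13  24] centre meas [362.41, 179.07] pred [355.38 178.95]Traceback (most recent call last):
  File "<stdin>", line 11, in <module>
cv2.error: OpenCV(4.12.0) /io/opencv/modules/imgproc/src/shapedescr.cpp:361: error: (-201:Incorrect size of input array) There should be at least 5 points to fit the ellipse in function 'fitEllipseNoDirect'
```

Run:
```python
from h import *
from bench import *
Rs,o=setpole();ob=get_obs()
s=dict(np.load("side1.npz"))
C=Ro.from_euler('xyz',ob["ee_rot"]).as_matrix();r=ob["tool_pos"]+C[:,2]*.0028
u,v=proj(s,o+Rs[:,2]*.05)[0].astype(int);print(u-28,v-28)
big=cv2.resize(s["image"][v-28:v+28,u-28:u+22],None,fx=10,fy=10,interpolation=cv2.INTER_CUBIC)
for c,rad in((r-C[:,2]*.006,.03),(r-C[:,2]*.006,.0165),(o+Rs[:,2]*.014,.027)):
    for x in np.linspace(0,2*np.pi,24,endpoint=False):
        e=(proj(s,c+rad*(np.cos(x)*Rs[:,0]+np.sin(x)*Rs[:,1]))[0]-[u-28,v-28]+.5)*10
        cv2.circle(big,tuple(int(i) for i in e),2,(0,0,255),-1)
for zz in(.014,.046):
    e=(proj(s,o+Rs[:,2]*zz)[0]-[u-28,v-28]+.5)*10;cv2.circle(big,tuple(int(i) for i in e),3,(0,255,0),-1)
cv2.imwrite("pics/z1.png",big)
```

```text
317 171
```

View pics/z1.png

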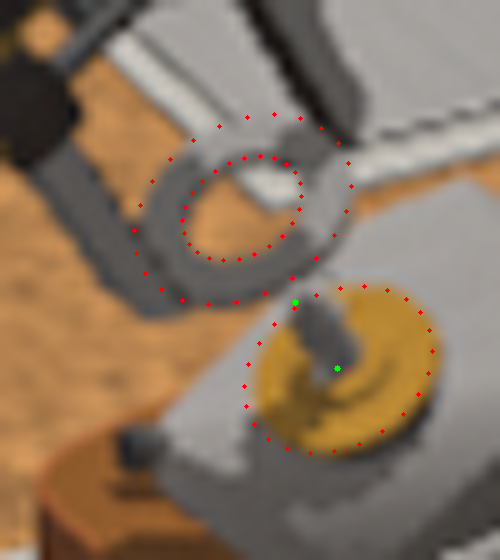

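```bash
sed -i 's/PC=np.array.*/PC=np.array([.6055,-.0213,0])/' h.py
python3 - <<'E'
from h import *
from bench import *
ob=get_obs();Rs,o=setpole();print(instud(ob),to_tool(ob,o+Rs[:,2]*.0188,Rtool()))
E
```

```text
[0.00089589 0.0017005  0.08390613] (array([-0.04042779, -0.02770162,  1.62762483]), array([0.03242985, 0.01271197, 0.00628094]))
```

Request:
{"name": "drive_tool", "arguments": {"commands": [[-0.04, -0.025, 0.3, 0, 0, 0], [0, 0, 0.4, 0, 0, 0], [0, 0, 0.4, 0, 0, 0], [0, 0, 0.1, 0, 0, 0], [0, 0, 0, 0, 0, 0]]}}

```text
time: 9.95
tool_pos: [0.5669, -0.0268, 0.1279]
ee_rot: [2.619, -0.001, 1.737]
wrist_force: [-0.0, 0.2, -1.2]
width: 0.0584
finger_force: 30.0
```

Run:
```python
from h import *
from bench import *
ob=get_obs();Rs,o=setpole();print(instud(ob),to_tool(ob,o+Rs[:,2]*.0188,Rtool()),ob["wrist_force"])
```

```text
[-0.00213146  0.00090158  0.03340158] (array([-0.02289502,  0.05370503,  0.36495591]), array([-0.01149512, -0.00968005,  0.00041452])) [-1.69221411e-04  2.01442184e-01 -1.18270511e+00]
```

Request:
{"name": "drive_tool", "arguments": {"commands": [[-0.02, 0.04, 0.15, 0, 0, 0], [0, 0, 0.15, 0, 0, 0], [0, 0, 0, 0, 0, 0], [0, 0, 0, 0, 0, 0]]}}

```text
time: 10.45
tool_pos: [0.5745, -0.0267, 0.1193]
ee_rot: [2.618, -0.0, 1.737]
wrist_force: [0.6, 0.3, -1.1]
width: 0.0584
finger_force: 30.0
```

Run:
```python
from h import *
from bench import *
for i in range(3):
    ob=get_obs();print(instud(ob),ob["wrist_force"]);snapshot("side") if i<2 else 0
Rs,o=setpole();print(to_tool(ob,o+Rs[:,2]*.0188,Rtool()))
```

```text
[ 6.54913429e-05 -1.65955229e-04  2.21979195e-02] [ 0.57089673  0.32910495 -1.13481804]
[ 0.00015424 -0.00021204  0.02231924] [-0.05455851  0.23500764 -1.15920613]
[ 0.00023117 -0.00022754  0.02238064] [ 0.02057236 -0.20451095 -1.83401012]
(array([ 0.00569299, -0.00584195,  0.08951167]), array([0.00716548, 0.00033885, 0.00241299]))
```

Request:
{"name": "drive_tool", "arguments": {"commands": [[0, 0, 0.04, 0, 0, 0], [0, 0, 0.04, 0, 0, 0], [0, 0, 0.0, 0, 0, 0]]}}

```text
time: 10.92
tool_pos: [0.576, -0.0264, 0.1162]
ee_rot: [2.618, -0.0, 1.737]
wrist_force: [0.3, -0.7, -1.3]
width: 0.0584
finger_force: 30.0
```

Request:
{"name": "drive_tool", "arguments": {"commands": [[0, 0, 0.03, 0, 0, 0], [0, 0, 0.03, 0, 0, 0], [0, 0, 0.0, 0, 0, 0]]}}

```text
time: 11.3
tool_pos: [0.5773, -0.0262, 0.1144]
ee_rot: [2.618, -0.0, 1.737]
wrist_force: [-0.7, -0.8, -1.0]
width: 0.0585
finger_force: 30.0
```

Run:
```python
from h import *
from bench import *
for i in range(3):
    ob=get_obs();print(instud(ob),ob["wrist_force"]);snapshot("side") if i<2 else 0
```

```text
[ 4.26545084e-05 -1.77147068e-04  1.65559602e-02] [-0.69774514 -0.81312814 -1.04913015]
[ 5.35658386e-05 -1.82310036e-04  1.65730256e-02] [ 0.71477314  0.70936523 -1.40838561]
[ 7.46303496e-05 -2.17341936e-04  1.65811888e-02] [-0.20457903 -0.40853725 -1.10561386]
```

Request:
{"name": "drive_tool", "arguments": {"commands": [[0, 0, 0.03, 0, 0, 0], [0, 0, 0.0, 0, 0, 0]]}}

```text
time: 11.65
tool_pos: [0.5778, -0.0261, 0.1135]
ee_rot: [2.618, 0.0, 1.737]
wrist_force: [-2.4, -0.1, 1.3]
width: 0.0584
finger_force: 30.0
```

Request:
{"name": "drive_tool", "arguments": {"commands": [[0, 0, 0.03, 0, 0, 0], [0, 0, 0.0, 0, 0, 0]]}}

```text
time: 11.9
tool_pos: [0.5784, -0.026, 0.1125]
ee_rot: [2.618, 0.0, 1.737]
wrist_force: [-4.0, -1.0, 2.7]
width: 0.0582
finger_force: 30.0
```

Request:
{"name": "drive_tool", "arguments": {"commands": [[0, 0, -0.04, 0, 0, 0], [0, 0, 0.0, 0, 0, 0]]}}

```text
time: 12.15
tool_pos: [0.5777, -0.0261, 0.1138]
ee_rot: [2.618, 0.0, 1.737]
wrist_force: [-3.1, 0.4, 1.7]
width: 0.0585
finger_force: 30.0
```

Request:
{"name": "drive_tool", "arguments": {"commands": [[0, 0, 0, 0, 0, 0], [0, 0, 0, 0, 0, 0], [0, 0, 0, 0, 0, 0], [0, 0, 0, 0, 0, 0], [0, 0, 0, 0, 0, 0]], "gripper": 0}}

```text
time: 12.78
tool_pos: [0.5777, -0.0261, 0.1137]
ee_rot: [2.618, -0.0, 1.737]
wrist_force: [0.1, 0.0, -0.9]
width: 0.094
finger_force: 0.0
```

Request:
{"name": "drive_tool", "arguments": {"commands": [[0, 0, -0.5, 0, 0, 0], [0, 0, -1, 0, 0, 0], [0, 0, -1, 0, 0, 0], [0, 0, -1, 0, 0, 0], [0, 0, -0.5, 0, 0, 0], [0, 0, 0, 0, 0, 0]]}}

```text
time: 13.52
tool_pos: [0.4993, -0.0399, 0.2548]
ee_rot: [2.613, 0.002, 1.736]
wrist_force: [0.6, 0.2, 0.3]
width: 0.0944
finger_force: 0.0
```

Run:
```python
from h import *
from bench import *
Rs,o=setpole();ob=get_obs();print(ob["tool_pos"],ob["ee_rot"])
s=snapshot("side");np.savez("side2.npz",**s)
# ring top plane check from range
X=(cloud(s)-o)@Rs
r=np.hypot(X[...,0],X[...,1]);m=(r<.032)&(r>.018)&(X[...,2]>.008)&(X[...,2]<.035)
q=X[m];A=np.c_[q[:,:2],np.ones(len(q))];c,*_=np.linalg.lstsq(A,q[:,2],rcond=None);print("plane",c,"n",len(q),"resid",np.std(q[:,2]-A@c))
u,v=proj(s,o+Rs[:,2]*.03)[0].astype(int)
big=cv2.resize(s["image"][v-25:v+25,u-25:u+25],None,fx=10,fy=10,interpolation=cv2.INTER_CUBIC)
for x in np.linspace(0,2*np.pi,24,endpoint=False):
  for rad,zz in((.03,.02),(.0165,.02),(.013,.0255)):
    if rad==.013: 
        a=np.deg2rad(35)+(0 if x<3 else np.pi);p=o+Rs@[rad*np.cos(a),rad*np.sin(a),zz]
    else: p=o+Rs@[rad*np.cos(x),rad*np.sin(x),zz]
    e=(proj(s,p)[0]-[u-25,v-25]+.5)*10;cv2.circle(big,tuple(int(i) for i in e),2,(0,0,255),-1)
cv2.imwrite("pics/z2.png",big)
```

```text
[ 0.49927484 -0.03987004  0.25480275] [2.61339907e+00 2.39008310e-03 1.73605904e+00]
plane [0.01524079 0.00980561 0.02135434] n 200 resid 0.00214164782285966
```

View pics/z2.png

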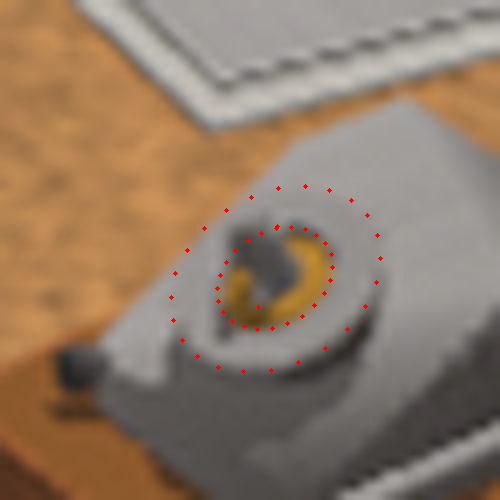

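Request:
{"name": "drive_tool", "arguments": {"commands": [[0, 0, 0, 0.873, 0, 0], [0, 0, 0, 0.873, 0, 0], [0, 0, 0, 0.873, 0, 0], [0, 0, 0, 0.873, 0, 0], [0, 0, 0, 0.873, 0, 0], [0, 0, 0, 0.873, 0, 0], [0.944, -0.0435, 0, 0, 0, 0], [0.944, -0.0435, 0, 0, 0, 0], [0.944, -0.0435, 0, 0, 0, 0], [0.944, -0.0435, 0, 0, 0, 0], [0.944, -0.0435, 0, 0, 0, 0], [0.944, -0.0435, 0, 0, 0, 0], [0.944, -0.0435, 0, 0, 0, 0], [0.944, -0.0435, 0, 0, 0, 0]]}}

```text
time: 15.32
tool_pos: [0.4344, 0.2577, 0.2499]
ee_rot: [-3.138, 0.001, 1.737]
wrist_force: [0.7, 0.2, -0.2]
width: 0.0941
finger_force: 0.0
```

Request:
{"name": "drive_tool", "arguments": {"commands": [[0, 0, 0, 0, 0, 0.96], [0, 0, 0, 0, 0, 0.96], [0, 0, 0, 0, 0, 0.96], [0, 0, 0, 0, 0, 0.96], [0, 0, 0, 0, 0, 0.96], [0, 0, 0, 0, 0, 0.96], [0, 0, 0, 0, 0, 0.96], [0, 0, 0, 0, 0, 0.96], [0, 0, 0, 0, 0, 0.96], [0, 0, 0, 0, 0, 0.96], [0, 0, 0, 0, 0, 0.96], [0, 0, 0, 0, 0, 0.96], [0, 0, 0, 0, 0, 0], [0, 0, 0, 0, 0, 0]]}}

```text
time: 17.08
tool_pos: [0.4349, 0.2564, 0.251]
ee_rot: [-3.141, 0.002, 0.586]
wrist_force: [0.6, 0.2, -0.6]
width: 0.0943
finger_force: 0.0
```

Run:
```python
from h import *
from bench import *
ob=get_obs();print(ob["tool_pos"],ob["ee_rot"],ob["joint_positions"])
print(to_tool(ob,np.array([.4357,.2556,.006]),Ro.from_euler('xyz',[np.pi,0,np.deg2rad(33.5)]).as_matrix()))
```

```text
[0.43487378 0.25637166 0.25102093] [-3.14117001e+00  1.86285793e-03  5.86464393e-01] [ 4.20254601e-01 -1.68021748e-02  1.38854694e+00  1.10844860e-04
  1.77175499e+00  1.40460895e+00]
(array([0.01793871, 0.03008798, 6.12548836]), array([-0.00420983,  0.01863233,  0.01778699]))
```

Request:
{"name": "drive_tool", "arguments": {"commands": [[0.02, 0.03, 1, 0, 0, 0], [0, 0, 1, 0, 0, 0], [0, 0, 1, 0, 0, 0], [0, 0, 1, 0, 0, 0], [0, 0, 1, 0, 0, 0], [0, 0, 0.7, 0, 0, 0], [0, 0, 0.35, 0, 0, 0], [0, 0, 0, 0, 0, 0]]}}

```text
time: 18.08
tool_pos: [0.4358, 0.2555, 0.0094]
ee_rot: [-3.141, 0.002, 0.585]
wrist_force: [-0.3, -0.8, -1.2]
width: 0.0939
finger_force: 0.0
```

Request:
{"name": "drive_tool", "arguments": {"commands": [[0, 0, 0.08, 0, 0, 0], [0, 0, 0, 0, 0, 0], [0, 0, 0, 0, 0, 0], [0, 0, 0, 0, 0, 0], [0, 0, 0, 0, 0, 0], [0, 0, 0, 0, 0, 0], [0, 0, 0, 0, 0, 0], [0, 0, 0, 0, 0, 0]], "gripper": 1}}

```text
time: 19.08
tool_pos: [0.4364, 0.2559, 0.0072]
ee_rot: [-3.141, -0.0, 0.585]
wrist_force: [-0.7, 0.9, 0.7]
width: 0.0438
finger_force: 30.0
```

Request:
{"name": "drive_tool", "arguments": {"commands": [[0, 0, -0.4, 0, 0, 0], [0, 0, -0.9, 0, 0, 0], [0, 0, -1, 0, 0, 0], [0, 0, -1, 0, 0, 0], [0, 0, -1, 0, 0, 0], [0, 0, -1, 0, 0, 0], [0, 0, -0.8, 0, 0, 0], [-0.249, 0.907, 0, 0, 0, 0], [-0.249, 0.907, 0, 0, 0, 0], [-0.249, 0.907, 0, 0, 0, 0], [-0.249, 0.907, 0, 0, 0, 0], [-0.249, 0.907, 0, 0, 0, 0], [-0.249, 0.907, 0, 0, 0, 0], [-0.249, 0.907, 0, 0, 0, 0], [-0.249, 0.907, 0, 0, 0, 0], [0, 0, 0, 0, 0, 0]]}}

```text
time: 21.08
tool_pos: [0.5303, -0.0327, 0.2511]
ee_rot: [3.141, 0.001, 0.581]
wrist_force: [0.1, 0.8, -2.4]
width: 0.0436
finger_force: 30.0
```

Run:
```python
from h import *
from bench import *
ob=get_obs();print(ob["tool_pos"],ob["ee_rot"],ob["width"])
Rs,o=setpole();print(to_tool(ob,o,Rtool(35)))
```

```text
[ 0.53033469 -0.0326574   0.25111337] [3.14122728e+00 7.58344830e-04 5.80743126e-01] 0.04363001198767543
(array([1.26298056, 0.58661491, 3.77709205]), array([-2.5705963 ,  4.57724693, -1.91248749]))
```

Rotation vector, 6 equal rows.

Request:
{"name": "drive_tool", "arguments": {"commands": [[0, 0, 0, -0.428, 0.763, -0.319], [0, 0, 0, -0.428, 0.763, -0.319], [0, 0, 0, -0.428, 0.763, -0.319], [0, 0, 0, -0.428, 0.763, -0.319], [0, 0, 0, -0.428, 0.763, -0.319], [0, 0, 0, -0.428, 0.763, -0.319], [0, 0, 0, 0, 0, 0], [0, 0, 0, 0, 0, 0]]}}

```text
time: 22.08
tool_pos: [0.5302, -0.0299, 0.2518]
ee_rot: [2.822, -0.423, 0.85]
wrist_force: [0.5, -0.5, -0.4]
width: 0.0444
finger_force: 30.0
```

Run:
```python
from h import *
from bench import *
ob=get_obs();print(ob["tool_pos"],ob["joint_positions"],instud(ob))
Rs,o=setpole();print(to_tool(ob,o+Rs[:,2]*.07,Rtool(35)))
```

```text
[ 0.53024669 -0.02989683  0.25179216] [-0.3227599  -0.34429551  1.75526163  0.2512361   1.26917781  0.44870312] [0.02805672 0.00394145 0.15907594]
(array([-0.63438691, -0.31913875,  2.2263147 ]), array([-0.0210506 , -0.0198848 ,  0.03516968]))
```

Request:
{"name": "drive_tool", "arguments": {"commands": [[-0.317, -0.16, 0, 0, 0, 0], [-0.317, -0.16, 0, 0, 0, 0], [0, 0, 0.7, 0, 0, 0.03], [0, 0, 0.9, 0, 0, 0], [0, 0, 0.5, 0, 0, 0], [0, 0, 0, 0, 0, 0], [0, 0, 0, 0, 0, 0]]}}

```text
time: 22.95
tool_pos: [0.5483, -0.0316, 0.165]
ee_rot: [2.823, -0.424, 0.847]
wrist_force: [-0.6, -0.1, -1.3]
width: 0.0441
finger_force: 30.0
```

Run:
```python
from h import *
from bench import *
Rs,o=setpole();ob=get_obs();print(instud(ob))
s=snapshot("side");np.savez("side3.npz",**s);ob=get_obs();print(instud(ob),to_tool(ob,o+Rs[:,2]*.06,Rtool(35)))
C=Ro.from_euler('xyz',ob["ee_rot"]).as_matrix()
u,v=proj(s,o+Rs[:,2]*.05)[0].astype(int)
big=cv2.resize(s["image"][v-28:v+24,u-30:u+26],None,fx=10,fy=10,interpolation=cv2.INTER_CUBIC)
base=ob["tool_pos"]+C[:,2]*.0068
def dot(p,c):
    e=(proj(s,p)[0]-[u-30,v-28]+.5)*10;cv2.circle(big,tuple(int(i) for i in e),2,c,-1)
for x in np.linspace(0,2*np.pi,36,endpoint=False):
    y=np.clip(.026*np.sin(x),-.022,.022)
    for h in(0,.03): dot(base+C@[.026*np.cos(x),y,-h],(0,0,255))
    dot(o+Rs@[.03*np.cos(x),.03*np.sin(x),.02],(255,0,0))
for zz in(.02,.038,.046):dot(o+Rs[:,2]*zz,(0,255,0))
cv2.imwrite("pics/z3.png",big)
```

```text
[-0.0002001  -0.00071057  0.07516163]
[ 0.00033163 -0.00079057  0.07557144] (array([ 0.00337386, -0.02085313,  0.38930291]), array([-0.00233332, -0.03027887,  0.00363486]))
```

View pics/z3.png

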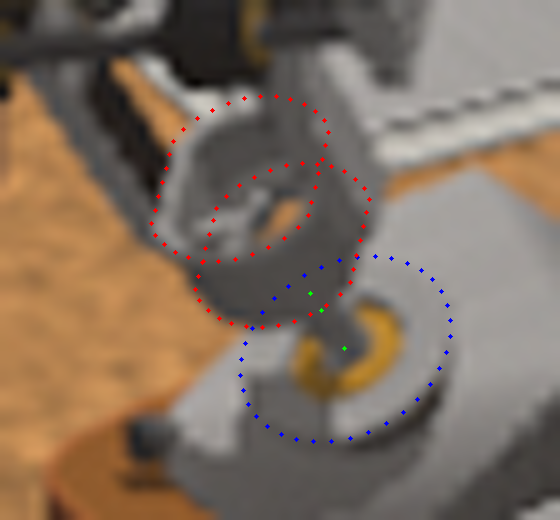

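Request:
{"name": "drive_tool", "arguments": {"commands": [[0, -0.02, 0.4, 0, 0, 0], [0, 0, 0.3, 0, 0, 0], [0, 0, 0.1, 0, 0, 0], [0, 0, 0, 0, 0, 0], [0, 0, 0, 0, 0, 0]]}}

```text
time: 23.62
tool_pos: [0.5636, -0.0279, 0.1363]
ee_rot: [2.824, -0.424, 0.847]
wrist_force: [-0.2, -0.7, -1.2]
width: 0.0438
finger_force: 30.0
```

Run:
```python
from h import *
from bench import *
Rs,o=setpole()
for i in range(2):
    ob=get_obs();print(instud(ob),to_tool(ob,o+Rs[:,2]*.027,Rtool(35)),ob["wrist_force"]);i or snapshot("side")
```

```text
[-0.00093094  0.00043542  0.04249863] (array([0.01203154, 0.02313413, 0.38744018]), array([-0.02227419, -0.02013463,  0.0041243 ])) [-0.19107034 -0.68583359 -1.16659601]
[-0.00087526  0.00037718  0.04260431] (array([0.01169567, 0.02106774, 0.39009124]), array([-0.02019491, -0.02080442,  0.00413918])) [-0.40391111 -0.25245851 -1.32009578]
```

Request:
{"name": "drive_tool", "arguments": {"commands": [[0.01, 0.02, 0.1, 0, 0, 0], [0, 0, 0.1, 0, 0, 0], [0, 0, 0, 0, 0, 0]]}}

```text
time: 24.05
tool_pos: [0.568, -0.0274, 0.1291]
ee_rot: [2.825, -0.423, 0.846]
wrist_force: [-0.7, -0.4, -1.2]
width: 0.0435
finger_force: 30.0
```

Request:
{"name": "drive_tool", "arguments": {"commands": [[0, 0, 0.05, 0, 0, 0], [0, 0, 0.05, 0, 0, 0], [0, 0, 0, 0, 0, 0]]}}

```text
time: 24.42
tool_pos: [0.5701, -0.0272, 0.126]
ee_rot: [2.824, -0.424, 0.847]
wrist_force: [-0.6, 0.4, -1.2]
width: 0.0438
finger_force: 30.0
```

Run:
```python
from h import *
from bench import *
Rs,o=setpole()
ob=get_obs();print(instud(ob),to_tool(ob,o+Rs[:,2]*.027,Rtool(35)),ob["wrist_force"],Rs.T@ob["wrist_force"],ob["width"])
```

```text
[-3.55854277e-04  6.59162053e-05  3.02675770e-02] (array([0.00618663, 0.00665344, 0.08168525]), array([-0.02445598, -0.01891909,  0.0016629 ])) [-0.5589079   0.37752574 -1.23250714] [-1.03968205  0.46459462 -0.82291594] 0.043754209423667756
```

Request:
{"name": "drive_tool", "arguments": {"commands": [[0, 0, 0.05, 0, 0, 0], [0, 0, 0.05, 0, 0, 0], [0, 0, 0.05, 0, 0, 0], [0, 0, 0, 0, 0, 0]]}}

```text
time: 24.92
tool_pos: [0.5732, -0.0267, 0.1213]
ee_rot: [2.823, -0.424, 0.847]
wrist_force: [-3.3, -0.5, 2.4]
width: 0.0437
finger_force: 30.0
```

Run:
```python
from h import *
from bench import *
Rs,o=setpole()
ob=get_obs();print(instud(ob),to_tool(ob,o+Rs[:,2]*.0183,Rtool(35)),Rs.T@ob["wrist_force"],ob["width"])
```

```text
[-2.61844991e-05 -1.04125289e-05  2.46614767e-02] (array([0.00035714, 0.00048339, 0.15903734]), array([-0.0201801 , -0.02064067,  0.00407194])) [-1.69737417e+00 -1.68449388e-04  3.71697694e+00] 0.04370961394421828
```

Request:
{"name": "drive_tool", "arguments": {"commands": [[0, 0, 0.06, 0, 0, 0], [0, 0, 0.06, 0, 0, 0], [0, 0, 0.06, 0, 0, 0], [0, 0, 0, 0, 0, 0], [0, 0, 0, 0, 0, 0]]}}

```text
time: 25.55
tool_pos: [0.5765, -0.0261, 0.1156]
ee_rot: [2.823, -0.424, 0.847]
wrist_force: [-7.8, -0.5, 6.7]
width: 0.0436
finger_force: 30.0
```

Run:
```python
from h import *
from bench import *
Rs,o=setpole()
ob=get_obs();print(instud(ob),to_tool(ob,o+Rs[:,2]*.0183,Rtool(35)),Rs.T@ob["wrist_force"],ob["width"],ob["joint_positions"])
```

```text
[ 4.76356962e-05 -2.95665994e-06  1.79980546e-02] (array([-0.0009181 , -0.00075976, -0.00754887]), array([-0.02046106, -0.01914496,  0.00756449])) [-3.37467475  0.82847561  9.68292841] 0.043568042519319734 [-0.27732793 -0.16750584  1.89218273  0.26925501  0.95427041  0.41081916]
```

Request:
{"name": "drive_tool", "arguments": {"commands": [[0, 0, 0.04, 0, 0, 0], [0, 0, 0, 0, 0, 0]]}}

```text
time: 25.8
tool_pos: [0.5771, -0.026, 0.1147]
ee_rot: [2.823, -0.423, 0.847]
wrist_force: [-11.6, -0.8, 8.9]
width: 0.0436
finger_force: 30.0
```

Request:
{"name": "drive_tool", "arguments": {"commands": [[0, 0, 0, 0, 0, 0.6], [0, 0, 0, 0, 0, 0.6], [0, 0, 0, 0, 0, 0.6], [0, 0, 0, 0, 0, 0.6], [0, 0, 0, 0, 0, 0.6], [0, 0, 0, 0, 0, 0.6], [0, 0, 0, 0, 0, 0]]}}

```text
time: 26.68
tool_pos: [0.5786, -0.0262, 0.1158]
ee_rot: [2.999, -0.51, 0.455]
wrist_force: [-7.1, -0.4, 8.7]
width: 0.0436
finger_force: 30.0
```

```bash
cat > st.py <<'E'
from h import *
from bench import *
Rs,o=setpole()
ob=get_obs();C=Rs.T@Ro.from_euler('xyz',ob["ee_rot"]).as_matrix()
print(instud(ob),"x deg",np.rad2deg(np.arctan2(C[1,0],C[0,0])),to_tool(ob,o+Rs[:,2]*.0165,Rtool(35)),"F",Rs.T@ob["wrist_force"],"T",Rs.T@ob["wrist_torque"],ob["width"])
E
python3 st.py
```

```text
[ 0.00187882 -0.00036131  0.01720677] x deg 14.41402955622064 (array([-0.04331711, -0.02042798,  0.01750271]), array([ 3.78786234e-04, -4.27427235e-02, -3.59290907e+00])) F [-1.74556733  0.80056165 11.0752223 ] T [0.14716584 0.7912515  0.00877748] 0.04355999677468046
```

Request:
{"name": "drive_tool", "arguments": {"commands": [[-0.03, -0.01, 0.02, 0, 0, 0], [0, 0, 0, 0, 0, 0.6], [0, 0, 0, 0, 0, 0.6], [0, 0, 0, 0, 0, 0.6], [0, 0, 0, 0, 0, 0.6], [0, 0, 0, 0, 0, 0.6], [0, 0, 0, 0, 0, 0.6], [0, 0, 0, 0, 0, 0]]}}

```text
time: 27.68
tool_pos: [0.5786, -0.0266, 0.1155]
ee_rot: [-3.078, -0.526, 0.041]
wrist_force: [-6.2, -1.5, 9.9]
width: 0.0436
finger_force: 30.0
```

```bash
python3 st.py
```

```text
[ 0.00172628 -0.00074603  0.01692161] x deg -6.199930514900678 (array([-0.04497974, -0.01386759,  0.01029558]), array([ 0.00863029, -0.06051421, -7.19068481])) F [-0.50544905 -0.44792718 11.76369119] T [ 0.04584716  0.7052624  -0.05545844] 0.043631858361155185
```

Request:
{"name": "drive_tool", "arguments": {"commands": [[-0.02, 0, 0, 0, 0, 0.6], [0, 0, 0, 0, 0, 0.6], [0, 0, 0, 0, 0, 0.6], [0, 0, 0, 0, 0, 0.6], [0, 0, 0, 0, 0, 0.6], [0, 0, 0, 0, 0, 0.6], [0, 0, 0, 0, 0, 0.6], [0, 0, 0, 0, 0, 0.6], [0, 0, 0, 0, 0, 0.3], [0, 0, 0, 0, 0, 0], [0, 0, 0, 0, 0, 0]]}}

```text
time: 29.05
tool_pos: [0.5781, -0.0268, 0.1152]
ee_rot: [-2.814, -0.424, -0.523]
wrist_force: [-7.3, -2.1, 9.4]
width: 0.0435
finger_force: 30.0
```

```bash
python3 st.py
```

```text
[ 0.00104552 -0.00090464  0.01692689] x deg -35.39700672678931 (array([-0.034459  , -0.00325642,  0.01051443]), array([-2.09696529e-03, -6.59081389e-02, -1.22864622e+01])) F [-1.8566361  -0.90951322 11.90213345] T [0.02215781 0.66409639 0.00450861] 0.04345910286759322
```

Request:
{"name": "drive_tool", "arguments": {"commands": [[0, 0, 0, 0, 0, 0.3], [0, 0, 0, 0, 0, 0], [0, 0, 0, 0, 0, 0]]}}

```text
time: 29.42
tool_pos: [0.5781, -0.0268, 0.1152]
ee_rot: [-2.802, -0.415, -0.554]
wrist_force: [-6.3, -1.0, 9.0]
width: 0.0435
finger_force: 30.0
```

```bash
python3 st.py
```

```text
[ 0.00103643 -0.00086074  0.01692573] x deg -37.11303325310844 (array([-0.03369713, -0.00148456,  0.0104877 ]), array([-3.61449415e-03, -6.60382149e-02, -1.25859626e+01])) F [-1.05020955  0.02116986 10.94567291] T [0.00483116 0.60809547 0.03933306] 0.0435478581744552
```

Request:
{"name": "drive_tool", "arguments": {"commands": [[0, 0, -0.04, 0, 0, 0], [0, 0, -0.04, 0, 0, 0], [0, 0, 0, 0, 0, 0]]}}

```text
time: 29.8
tool_pos: [0.5766, -0.027, 0.1177]
ee_rot: [-2.802, -0.415, -0.554]
wrist_force: [-4.3, -1.6, 7.5]
width: 0.0438
finger_force: 30.0
```

```bash
python3 st.py
```

```text
[ 0.00099738 -0.00086731  0.01991427] x deg -37.12556149012098 (array([-0.03338786, -0.00189615,  0.08520161]), array([-3.70645813e-03, -6.78842886e-02, -1.25881414e+01])) F [-0.12972755 -0.85275394  8.70530379] T [-0.03525761  0.45930418  0.00702358] 0.04384868101076596
```

Request:
{"name": "drive_tool", "arguments": {"commands": [[0, 0, -0.03, 0, 0, 0], [0, 0, 0, 0, 0, 0]]}}

```text
time: 30.05
tool_pos: [0.576, -0.0271, 0.1186]
ee_rot: [-2.801, -0.415, -0.554]
wrist_force: [-2.3, -1.0, 6.3]
width: 0.0437
finger_force: 30.0
```

Request:
{"name": "drive_tool", "arguments": {"commands": [[0, 0, -0.03, 0, 0, 0], [0, 0, 0, 0, 0, 0]]}}

```text
time: 30.3
tool_pos: [0.5755, -0.0272, 0.1195]
ee_rot: [-2.801, -0.415, -0.555]
wrist_force: [-2.1, -0.6, 5.1]
width: 0.0436
finger_force: 30.0
```

```bash
python3 st.py
```

```text
[ 0.00100231 -0.00088692  0.0219767 ] x deg -37.140390295213926 (array([-0.03405537, -0.00197767,  0.13675622]), array([-4.05016889e-03, -6.99378847e-02, -1.25907205e+01])) F [ 0.69689626 -0.29813362  5.51358571] T [-0.07793392  0.23866914  0.04268994] 0.04364018263439696
```

Request:
{"name": "drive_tool", "arguments": {"commands": [[0, 0, -0.03, 0, 0, 0], [0, 0, 0, 0, 0, 0]]}}

```text
time: 30.55
tool_pos: [0.5752, -0.0272, 0.1197]
ee_rot: [-2.801, -0.415, -0.555]
wrist_force: [4.8, -1.3, 1.3]
width: 0.0437
finger_force: 30.0
```

```bash
python3 st.py
```

```text
[ 0.00084757 -0.00085537  0.022312  ] x deg -37.18582539503133 (array([-0.03055784, -0.00358079,  0.14516103]), array([-5.99700885e-03, -7.29028978e-02, -1.25986357e+01])) F [ 4.60958671 -2.07356233 -1.14420122] T [-0.19624791 -0.42060597 -0.01085993] 0.043686147273833825
```

The force falls off sharply at the lock height, so the pin is holding the cap. I'll release it now.

Request:
{"name": "drive_tool", "arguments": {"commands": [[0, 0, 0, 0, 0, 0], [0, 0, 0, 0, 0, 0], [0, 0, 0, 0, 0, 0], [0, 0, 0, 0, 0, 0], [0, 0, 0, 0, 0, 0]], "gripper": 0}}

```text
time: 31.18
tool_pos: [0.5727, -0.0265, 0.1175]
ee_rot: [-2.803, -0.408, -0.553]
wrist_force: [0.8, 0.6, -0.8]
width: 0.0905
finger_force: 0.0
```

Request:
{"name": "drive_tool", "arguments": {"commands": [[0, 0, -0.5, 0, 0, 0], [0, 0, -1, 0, 0, 0], [0, 0, -1, 0, 0, 0], [0, 0, -1, 0, 0, 0], [0, 0, -0.5, 0, 0, 0], [0, 0, 0, 0, 0, 0]]}}

```text
time: 31.92
tool_pos: [0.4944, -0.0408, 0.2587]
ee_rot: [-2.802, -0.413, -0.554]
wrist_force: [0.4, 0.5, -0.3]
width: 0.0938
finger_force: 0.0
```

Run:
```python
from h import *
from bench import *
Rs,o=setpole()
s=snapshot("side");X=(cloud(s)-o)@Rs
u,v=proj(s,o+Rs[:,2]*.03)[0].astype(int)
big=cv2.resize(s["image"][v-25:v+25,u-25:u+25],None,fx=10,fy=10,interpolation=cv2.INTER_CUBIC)
a=np.deg2rad(35-71)
for x in np.linspace(0,2*np.pi,36,endpoint=False):
    p=np.array([.026*np.cos(x),np.clip(.026*np.sin(x),-.022,.022)]);p=np.array([[np.cos(a),-np.sin(a)],[np.sin(a),np.cos(a)]])@p
    for zz in(.015,.045):
        e=(proj(s,o+Rs@[p[0],p[1],zz])[0]-[u-25,v-25]+.5)*10;cv2.circle(big,tuple(int(i) for i in e),2,(0,0,255),-1)
cv2.imwrite("pics/z4.png",big)
r=np.hypot(X[...,0],X[...,1]);m=(r<.028)&(r>.021)&(X[...,2]>.035)&(X[...,2]<.055);print(m.sum(),np.percentile(X[m][:,2],[10,50,90]))
```

```text
125 [0.03658517 0.04412416 0.0479422 ]
```

View pics/z4.png

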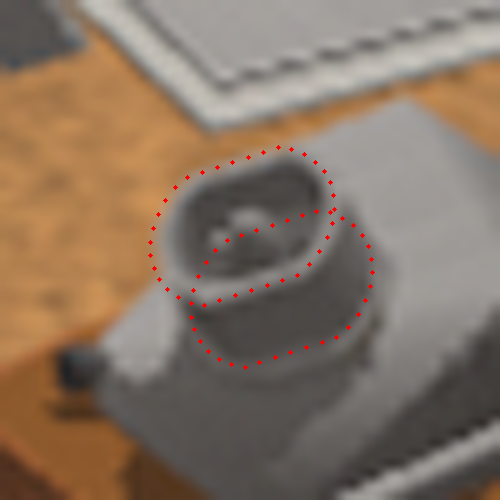

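The last picture shows the cap's rim at about (165–335, 150–305) in the crop. It matches the outline predicted for 15 mm above the face and a 71° turn, so I'm handing in.

```bash
python3 -c "
from bench import *
print(close_job())"
```

```text
the job is handed in; nothing more can be done
None
```

The ring shim is on the sprung seat and the cap is locked over it on the cross pin and let go. I handed the job in at about 32 s; `close_job()` returned no verdict, but the last camera view and the force drop at the lock height both agree with a locked cap.

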